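# Close a printed module and show it to the inspection camera

## Task

Lower the loose holed plate over the two pins of the white base until it lies flush, and let go of it; then lift the closed module by its middle post and hold it in front of the inspection camera: centred above the dark disc on the camera's foot, at the height of the lens, its long side square across the line of sight and its top tipped about 25 degrees towards the lens. The program finishes while still holding the module there in the air. Do not drop the plate, touch the camera or its stand, or disturb the driver, spacer and jar lying about.

Things in the scene. Friction and masses are not known exactly. Their poses are not given: they have to be found in the camera images.
- plate: Loose white plate 150 x 50 mm, 10 mm thick, 0.12 kg. Two 11.5 mm holes on its long centre line 55 mm either side of the middle; in the middle a window 33 mm (along) x 29 mm (across). Starts flat, centred on a wooden block 110 x 30 x 30 mm high, long edges overhanging 10 mm. Origin: centre of underside; x along its length, y across (grip here, 50 mm), z up. Fits either way round.
- base: White bar 150 x 40 x 24 mm thick, loose on the fixture, with two upright 10 mm pins on its centre line 55 mm either side of the middle (18 mm tall, last 5 mm tapering to 5 mm) and the post in its middle; one rigid piece, 0.25 kg. Origin: centre of the bar's underside; x along, y across, z up. A flush plate's underside is 24 mm above the origin. The module may be turned end for end.
- post: The square post in the middle of the base, fixed to it: 18 mm along the base's x, 16 mm along its y, 44 mm tall above the bar, so 34 mm stand clear above a flush plate. The module is meant to be gripped here. Origin: centre of the post's foot, on the bar's top face; axes as the base.
- module_mid (a point): Middle point of the closed module, inside the post: on the base's z axis, 29 mm above its underside (halfway up the thickness of a flush plate). Axes as the base. This is the point to bring to the viewing point.
- view (a point): Viewing point in the air where module_mid is wanted: straight above the dark disc (56 mm wide) on the camera's foot, at lens height, 214 mm in front of the lens. Axes give the wanted attitude: y level, square across the line of sight (module length along it, either way round); z = wanted up of the module, leaning 25 degrees from vertical towards the lens; x towards the lens, 25 degrees down.
- lens (a point): Middle of the front glass of the inspection camera, a small grey and black camera on a vertical steel mast (16 mm thick, top 276 mm above the table, 71 mm behind the glass). x level, from the viewing point to the lens and on into the camera; z up. Lens height differs between starts (180 to 240 mm above the table); the head stays put.
- camera: The camera's fixed stand: an aluminium foot plate 370 x 90 mm, 6 mm thick, flat on the table, with the mast on it. Origin: on the table, under the middle of the dark disc. x points from the disc to the mast (285 mm away), z up. The foot reaches 50 mm from the origin the other way.
- driver: Bystander: screwdriver with a red handle, lying on the table.
- spacer: Bystander: white printed spacer, a round post 38 mm wide at the foot and 68 mm tall, standing on the table.
- jar: Bystander: clear jar with black cap, 60 mm wide, 70 mm tall, standing on the table.
- fixture: The low fixed plywood fixture that the base stands on: board 200 x 110 mm, top 40 mm above the table, with an 8 mm high, 40 mm wide stop beyond each end of the bar. Origin: on the table under its centre; x along its length (same as the base at the start), z up.
Not all that is in view belongs to the job. Leave any orange or red look-alike of the base alone.

How it is judged (in metres and radians):
On the way:
1. the plate lies flush over both pins of the base, let go, while the base still rests on the fixture (z of plate in the frame of base between 0.022 and 0.0265 m and x of plate in the frame of base between -0.004 and 0.004 m and y of plate in the frame of base between -0.004 and 0.004 m and angle between the x axis of plate and the x axis of base, either way round below 0.06 rad and angle between the z axis of plate and the z axis of base, either way round below 0.05 rad and contact force between the fingers and plate below 0.2 N and angle between base's own z axis and vertical below 0.06 rad and contact force between base and fixture above 0.5 N), for 0.2 s.
At the end, for the whole second after the job is handed in: Gripper holds the module by its post, still, clear of the fixture: module_mid within 25 mm of the view point, length within 10 deg of square to the line of sight, up axis within 8 deg of the 25 deg lean to the lens; plate still flush on the base (within 2 mm in height, 4 mm sideways) (distance between module_mid and view below 0.025 m and angle between the x axis of base and the y axis of view, either way round below 0.175 rad and angle between the z axis of base and the z axis of view, either way round below 0.14 rad and angle between base's own z axis and vertical below 0.8 rad and contact force between the fingers and post above 1 N and contact force between base and fixture below 0.1 N and linear speed of base below 0.03 m/s and z of plate in the frame of base between 0.022 and 0.0265 m and x of plate in the frame of base between -0.004 and 0.004 m and y of plate in the frame of base between -0.004 and 0.004 m and angle between the x axis of plate and the x axis of base, either way round below 0.06 rad and angle between the z axis of plate and the z axis of base, either way round below 0.05 rad); the arm keeps its last pose, push and grip.
It fails at once if the plate falls freely (faster than 0.4 m/s, touching nothing) (linear speed of plate above 0.4 m/s and contact force between plate and anything else below 0.05 N).
It fails at once if the camera or its stand is touched with more than 2 N (contact force between anything else and camera above 2 N).
It fails at once if the driver is moved by more than 30 mm (distance of driver from where it was at the start of the episode above 0.03 m).
It fails at once if the spacer is moved by more than 30 mm (distance of spacer from where it was at the start of the episode above 0.03 m).
It fails at once if the jar is moved by more than 30 mm (distance of jar from where it was at the start of the episode above 0.03 m).
It also fails if it takes over 48 s, if anything falls off the work surface, if the arm or the gripper's body presses on something with over 40 N, if the wrist force passes 120 N, or if a joint passes its speed limit or range.

## Robot

A 7-joint arm with a two-finger parallel gripper is mounted at the origin on the work surface. World frame = base frame: x ahead of the robot, y to its left, z up, the work surface at z = 0. Lengths are in m, angles in degrees, forces in N, time in s.
With the tool pointing down it reaches from about 0.425 to 0.875 m from the base axis. Payload 4.7 kg.
Tool frame: the origin (TCP) lies on the centre line of the jaws, within the pads' length; the fingertips stand 19 mm ahead of it and the grasp point (between the pads) is the TCP; z points along the fingers, y is the line along which they close (so a half turn about z gives the same grasp; the last joint's range is limited). The gripper opens to 87 mm and grips with 3 to 60 N. Pads are 19 mm wide; open, the fingers measure 117 mm over their backs; the gripper's body (75 mm by 190 mm) begins 51 mm behind the grasp point.
Start: joints at [-74.364, 18.392, -4.016, 83.108, 1.295, 78.541, -3.26], TCP at [0.166, 0.628, 0.242] pointing down, gripper open.
Joint ranges: [-163.93, 163.93], [-17.29, 119.83], [-79.2, 71.16], [3.27, 140.29], [-89.18, 269.18], [5.43, 117.66], [-154.24, 154.24]. Speed limits (degrees/s): [147.25, 147.25, 180, 180, 180, 180, 180].

## Interface

Orientations are given as [roll, pitch, yaw] about the fixed x, y, z axes, in that order (R = Rz(yaw) Ry(pitch) Rx(roll)).
In Python, from cell import env, imaging gives the robot as it stands.
- The arm moves only by the shell command python3 -m crank 'ROWS' [OPENING] [FORCE]. ROWS is JSON, a list of rows, each an object of numbers: "x", "y", "z": the shift along the tool's x, y, z in m; "turn": the turn about the tool's z in rad. In form: [{"x": .., "y": .., "z": .., "turn": ..}, ...]. A call has 1 to 12 rows; each row is the pose to reach, as a shift and turn from the pose commanded when the call began, along the tool's axes at that moment; what a row does not reach only later rows make up. A row lasts 1/8 s, in which the tool goes at most 62.5 mm and 10.7 degrees, less where a joint would pass 70% of its speed; a pose out of reach is approached as far as the arm can. A call with a gripper value outside its range is refused whole. OPENING is the finger opening in m, from 0 to 0.087, set as the call begins (- or left out, the last holds). The fingers move at their own pace and stop on an object; FORCE is the grip in N (left out, the last holds). Time passes only in rows, so rows that repeat a pose let the fingers close. It gives the time, the measured TCP pose, the force, the opening and the grip force at its end, in the units of the state.
- env.get_obs(): the state, without advancing time (a new reading comes with each control period).
- imaging.read_camera(name): name is "side" or "top" or "wrist"; returns the picture (400x640x3 uint8, red, green, blue); there is no depth.
- imaging.get_calibration(name): a dict with "camera_matrix" (3x3 intrinsics, pixels), "position" and "attitude" of the camera in the world. Camera axes: x right, y up, looking along -z (the intrinsics and any distortion apply to the point x, -y, -z); pixel columns grow to the right and rows downward; lengths in m; the calibration is good to about 2 mm. The wrist camera is an equidistant fisheye: a pixel r from the principal point sees the ray r / f radians off the axis. A picture is of the moment at which its call begins: read the wrist's pose just before it. get_calibration takes no time and is no camera call; for the wrist camera it gives the pose at the moment of the call.
- env.sign_off(): hands the job in; it is judged then, once.
The state is a dict: "time_s": time; "qpos": joint angles; "joint_velocities": joint speeds; "effort": joint torques, N m; "tool_pos": TCP position; "tool_rot": TCP orientation; "force": force on the tool from outside, world axes, zero at the start; "wrist_torque": the same for the moment, N m; "grip_width": finger opening in m; "grasp_force": force on a finger pad.
Only numpy, scipy, OpenCV 4.12 (cv2) and the standard library are available. Lean on these libraries where they do the work, as an engineer would, in place of code of your own. Each camera call takes 0.05 s, during which the arm holds its last target. There are 200 camera calls.

## Working session

There is one attempt and no reset: what is moved stays moved. The work goes in short steps, Python scripts to look and compute and a shell command to move; the robot and the scene stay as the last step left them, time stands still between calls to the robot, and variables do not carry over. Pictures are saved under pics/ and viewed, at most 10 in all, crops included, and the job is handed in when it is done.

```bash
mkdir -p pics; ls; python3 - <<'E'
from cell import env, imaging
import cv2,numpy as np
for n in("top","side"):
    c=imaging.get_calibration(n);print(n,c)
    cv2.imwrite(f"pics/{n}0.png",imaging.read_camera(n)[:,:,::-1])
print(imaging.get_calibration("wrist"));print(env.get_obs())
E
```

```text
pics
top {'camera_matrix': array([[491.57115897,   0.        , 315.94217074],
       [  0.        , 491.57115897, 190.20429775],
       [  0.        ,   0.        ,   1.        ]]), 'position': array([ 0.2600513 , -0.02865553,  1.89255495]), 'attitude': array([  9.15245454,  -0.69974335, -91.42668655])}
side {'camera_matrix': array([[370.06360106,   0.        , 317.77477376],
       [  0.        , 370.06360106, 198.48978371],
       [  0.        ,   0.        ,   1.        ]]), 'position': array([ 0.23794883, -0.98568141,  0.83761711]), 'attitude': array([ 54.44954314,  -1.1419554 , -16.6122835 ])}
{'camera_matrix': array([[309.70691629,   0.        , 321.05086186],
       [  0.        , 309.70691629, 202.00342805],
       [  0.        ,   0.        ,   1.        ]]), 'position': array([0.08972145, 0.64914521, 0.38388988]), 'attitude': array([-16.80839089,   0.10528824,  75.15209287])}
{'time_s': 0.1, 'qpos': array([-74.36332172,  18.43503928,  -4.01647164,  83.16796515,
         1.29447457,  78.54176414,  -3.25965812]), 'joint_velocities': array([-0.08504458, -0.16940175, -0.09134357, -0.1799551 ,  0.04705439,
        0.04855262, -0.07019907]), 'effort': array([-4.68787839e-04, -4.92573380e+01, -4.06187866e-01, -3.13402712e+01,
       -6.41676807e-02,  3.95383523e-02,  7.10427480e-05]), 'tool_pos': array([0.16626921, 0.62788911, 0.24056796]), 'tool_rot': array([-1.79900440e+02,  4.70084633e-03,  1.65174051e+02]), 'force': array([-0.01688402,  0.132525  , -0.19043317]), 'wrist_torque': array([-0.01621167, -0.03954907, -0.03589024]), 'grasp_force': 0.0, 'grip_width': 0.08677354171452185}
```

View pics/top0.png

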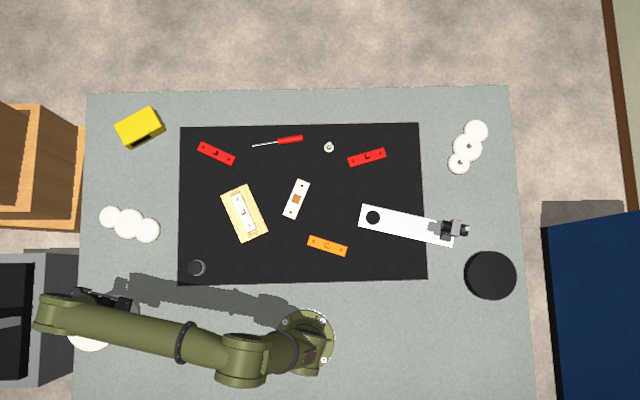

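View pics/side0.png

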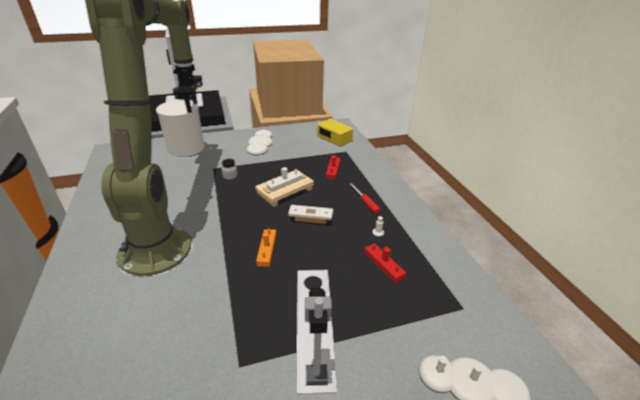

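Top view: the plate is at (296,199), the fixture and base at (244,213), the disc at (373,217), the camera head at about (450,229), the jar at (197,267), the spacer at (329,147) and the driver at (278,142). The side view shows the same layout, with the disc at (313,284) and the camera head at (318,310).

```bash
cat > h.py <<'E'
from cell import env, imaging
import cv2,numpy as np
from scipy.spatial.transform import Rotation as Ro
def rot(a): return Ro.from_euler('xyz',a,degrees=True).as_matrix()
def ray(n,uv,c=None):
    c=c or imaging.get_calibration(n);K=c['camera_matrix'];x=(uv[0]-K[0,2])/K[0,0];y=(uv[1]-K[1,2])/K[1,1]
    if n=='wrist':
        r=np.hypot(x,y)+1e-12;d=np.array([x/r*np.sin(r),-y/r*np.sin(r),-np.cos(r)])
    else: d=np.array([x,-y,-1.]);d/=np.linalg.norm(d)
    return np.array(c['position']),rot(c['attitude'])@d
def onz(n,uv,z,c=None):
    o,d=ray(n,uv,c);return o+d*(z-o[2])/d[2]
def tri(a,b):
    A=[np.eye(3)-np.outer(d,d) for o,d in(a,b)]
    return np.linalg.solve(A[0]+A[1],A[0]@a[0]+A[1]@b[0])
def proj(n,P,c=None):
    c=c or imaging.get_calibration(n);K=c['camera_matrix'];p=rot(c['attitude']).T@(np.array(P)-c['position']);x,y,z=p[0],-p[1],-p[2]
    s=1/z
    if n=='wrist': r=np.hypot(x,y);s=np.arctan2(r,z)/(r+1e-12)
    return np.array([K[0,0]*x*s+K[0,2],K[1,1]*y*s+K[1,2]])
def blob(mask,near):
    cs,_=cv2.findContours(mask.astype(np.uint8),cv2.RETR_EXTERNAL,cv2.CHAIN_APPROX_NONE)
    cs=[c for c in cs if cv2.contourArea(c)>30]
    return min(cs,key=lambda c:-cv2.pointPolygonTest(c,tuple(map(float,near)),True))
def rect(n,cnt,z,c=None):
    P=np.array([onz(n,p,z,c)[:2] for p in cnt[:,0]],np.float32)
    (x,y),(w,h),a=cv2.minAreaRect(P)
    if w<h:w,h,a=h,w,a+90
    return np.round([x,y,w,h,(a+90)%180-90],4)
E
python3 - <<'E'
from h import *
im=cv2.imread('pics/top0.png').astype(int);hsv=cv2.cvtColor(im.astype(np.uint8),cv2.COLOR_BGR2HSV)
white=(hsv[...,2]>150)&(hsv[...,1]<50);wood=(hsv[...,2]>110)
print('plate',rect('top',blob(wood,(302,187)),.04))
print('fixture',rect('top',blob(wood,(233,205)),.04))
print('base',rect('top',blob(white,(239,203)),.064))
print('foot',rect('top',blob(white,(400,222)),.006))
roi=np.zeros(im.shape[:2],bool);roi[205:230,362:384]=1
d=blob((hsv[...,2]<100)&roi,(373,217));print('disc',rect('top',d,.006))
print('jar',onz('top',(197,267),.07),'spacer',onz('top',(329,147),.06),'driver',onz('top',(255,146),.01),onz('top',(300,139),.01))
a=cv2.resize(im[190:255,355:485].astype(np.uint8),None,fx=6,fy=6,interpolation=2)
s=cv2.imread('pics/side0.png');b=cv2.resize(s[265:390,285:350],None,fx=3.1,fy=3.1,interpolation=2)
W=np.zeros((390,800-0,3),np.uint8);W[:390,:590]=a[:390,190:];W[:388,598:598+202]=b
cv2.imwrite('pics/cam0.png',W)
E
```

```text
plate [ 5.28400e-01  1.82000e-02  1.54600e-01  5.46000e-02 -2.39498e+01]
fixture [ 0.4773  0.2171  0.2042  0.1138 23.7381]
base [ 0.4635  0.2152  0.177   0.0498 22.8944]Traceback (most recent call last):
  File "<stdin>", line 7, in <module>
  File "h.py", line 26, in rect
    P=np.array([onz(n,p,z,c)[:2] for p in cnt[:,0]],np.float32)
                ~~~^^^^^^^^^
  File "h.py", line 12, in onz
    o,d=ray(n,uv,c);return o+d*(z-o[2])/d[2]
        ~~~^^^^^^^^
  File "h.py", line 6, in ray
    c=c or imaging.get_calibration(n);K=c['camera_matrix'];x=(uv[0]-K[0,2])/K[0,0];y=(uv[1]-K[1,2])/K[1,1]
           ~~~~~~~~~~~~~~~~~~~~~~~^^^
ValueError: time passes only in moves, steps and waits
```

```bash
python3 - <<'E'
s=open('h.py').read()
s=s.replace("def ray(","_C={}\ndef cal(n):\n    if n not in _C:_C[n]=imaging.get_calibration(n)\n    return _C[n]\ndef ray(").replace("c or imaging.get_calibration(n)","c or cal(n)")
open('h.py','w').write(s)
E
python3 - <<'E'
from h import *
im=cv2.imread('pics/top0.png').astype(int);hsv=cv2.cvtColor(im.astype(np.uint8),cv2.COLOR_BGR2HSV)
white=(hsv[...,2]>150)&(hsv[...,1]<50)
print('foot',rect('top',blob(white,(400,222)),.006))
roi=np.zeros(im.shape[:2],bool);roi[208:227,364:383]=1
d=blob((hsv[...,2]<100)&roi,(373,217));print('disc',rect('top',d,.006))
print('jar',onz('top',(197,267),.07),'spacer',onz('top',(329,147),.06),'driver',onz('top',(255,146),.01),onz('top',(300,139),.01))
a=cv2.resize(im[195:255,395:485].astype(np.uint8),None,fx=6,fy=6,interpolation=2)
s=cv2.imread('pics/side0.png');b=cv2.resize(s[265:390,285:350],None,fx=3.7,fy=3.7,interpolation=2)
W=np.zeros((470,790,3),np.uint8);W[:360,:540]=a;W[:b.shape[0],545:545+b.shape[1]]=b
cv2.imwrite('pics/cam0.png',W)
E
```

```text
foot [ 5.74300e-01 -1.75000e-02  2.50280e+00  1.57710e+00  8.89823e+01]
disc [ 4.53700e-01 -2.74800e-01  5.03000e-02  4.65000e-02  8.86388e+01]
jar [0.27897829 0.38324898 0.07      ] spacer [ 0.72116024 -0.11258304  0.06      ] driver [0.74412477 0.17589939 0.01      ] [ 0.76864176 -0.00142251  0.01      ]
```

View pics/cam0.png

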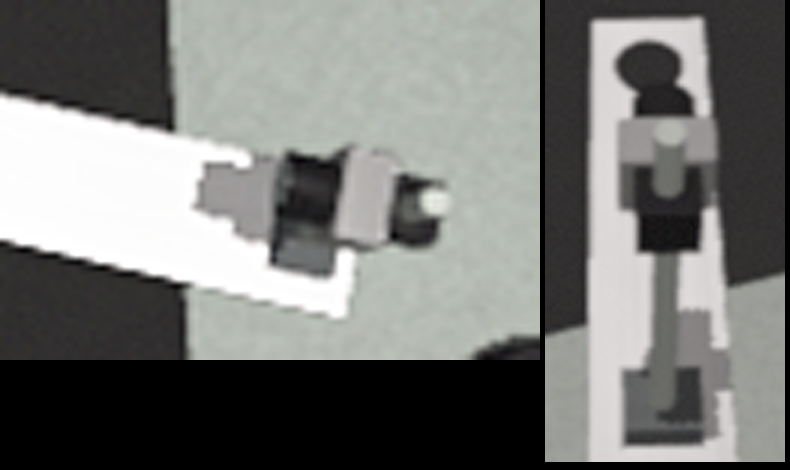

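Top view: the mast tip is at (467.5,228.3), with the barrel front near (442,225). Side view: the mast tip is at (319.3,301.5), the barrel front's top edge is near (318,288), and the barrel is about 15 px wide.

```bash
python3 - <<'E'
from h import *
im=cv2.imread('pics/top0.png').astype(int);hsv=cv2.cvtColor(im.astype(np.uint8),cv2.COLOR_BGR2HSV)
mt=onz('top',(467.5,228.3),.276);print('mast',mt,tri(ray('top',(467.5,228.3)),ray('side',(319.3,301.5))))
disc=np.array([.4537,-.2748,.006]);print('len',np.linalg.norm((mt-disc)[:2]))
m=hsv[...,2]>225;m[:,430:]=0;m[:195]=0;m[:,:350]=0;m[260:]=0
print('foot part',rect('top',blob(m,(400,222)),.006))
d=(mt-disc)[:2];d/=np.linalg.norm(d);print('dir deg',np.degrees(np.arctan2(d[1],d[0])))
L=disc[:2]+.214*d
for z in(.18,.2,.22,.24,.26):print(z,proj('top',[*L,z]),proj('side',[*L,z]))
n=np.array([-d[1],d[0]])
print('width px->m',[proj('side',[*(L+s*.016*n),.22]) for s in(-1,1)])
# side rows profile
s=cv2.imread('pics/side0.png');print(cv2.cvtColor(s,cv2.COLOR_BGR2GRAY)[272:335,316:321:2].T)
E
```

```text
mast [ 0.38107188 -0.55214142  0.276     ] [ 0.3815148  -0.55313787  0.27306384]
len 0.28669340551358863
foot part [ 0.4297 -0.362   0.2817  0.0894 75.6844]
dir deg -104.67466916063054
0.18 [438.43494019 225.7852382 ] [316.69885973 302.08120492]
0.2 [439.92796968 225.27874031] [316.86735505 296.06990713]
0.22 [441.45608134 224.76034109] [317.0408125  289.88157858]
0.24 [443.02052637 224.22961608] [317.21945456 283.50828217]
0.26 [444.62261618 223.68612038] [317.4035172  276.94159909]
width px->m [array([309.54089355, 289.97994649]), array([324.52885892, 289.78336639])]
[[219 217 217 208 146  66  46  49  50  52  49  48  50  49  47  42  35  38
   37  40  36  39  34  42  93 152 173 178 178 178 175 155 123 111 109 110
  109 110 109 109 109 110 110 109 108  97  57  38  39  39  39  29  24  26
   20  27  22  23  23  21  27  64  99]
 [218 217 217 216 200 139  64  43  47  47  50  48  48  47  45  38  36  33
   38  38  37  34  36  41 100 162 179 181 180 179 180 174 139 113 110 110
  110 112 110 110 111 109 109 108 111 105  71  43  36  41  40  32  25  23
   23  21  23  26  19  24  33  71 105]
 [216 215 216 216 215 201 159  97  58  48  46  47  47  68 102 115  72  34
   33  35  39  34  36  39  96 157 178 180 181 181 180 171 133 108 107 107
  107 108 108 106 107 107 105 106 102  84  55  38  39  39  40  29  23  22
   23  23  22  22  25  20  38  81 111]]
```

```bash
python3 - <<'E'
from h import *
disc=np.array([.4537,-.2748]);a=np.radians(-104.5);d=np.array([np.cos(a),np.sin(a)])
# rows of side image at centreline vs (distance along axis s, z): list z for each row at each s
from scipy.optimize import brentq
for row in(287,296,303.5,317.5,333):
    print(row,[(s,round(brentq(lambda z:proj('side',[*(disc+s*d),z])[1]-row,.0,.5),4)) for s in(.214,.222,.235,.25,.26,.275)])
for col in(442.5,451.5,452.5,460.5,467.5):
    print(col,[(z,round(brentq(lambda s:proj('top',[*(disc+s*d),z])[0]-col,.0,.5),4)) for z in(.2,.22,.235,.25,.276)])
E
```

```text
287 [(0.214, 0.2291), (0.222, 0.2383), (0.235, 0.2533), (0.25, 0.2705), (0.26, 0.282), (0.275, 0.2993)]
296 [(0.214, 0.2002), (0.222, 0.2099), (0.235, 0.2255), (0.25, 0.2436), (0.26, 0.2557), (0.275, 0.2737)]
303.5 [(0.214, 0.1752), (0.222, 0.1852), (0.235, 0.2015), (0.25, 0.2203), (0.26, 0.2328), (0.275, 0.2516)]
317.5 [(0.214, 0.1259), (0.222, 0.1367), (0.235, 0.1542), (0.25, 0.1744), (0.26, 0.1878), (0.275, 0.208)]
333 [(0.214, 0.0672), (0.222, 0.0789), (0.235, 0.0978), (0.25, 0.1196), (0.26, 0.1342), (0.275, 0.156)]
442.5 [(0.2, 0.223), (0.22, 0.2175), (0.235, 0.2134), (0.25, 0.2094), (0.276, 0.2023)]
451.5 [(0.2, 0.2547), (0.22, 0.2489), (0.235, 0.2445), (0.25, 0.2402), (0.276, 0.2326)]
452.5 [(0.2, 0.2582), (0.22, 0.2524), (0.235, 0.248), (0.25, 0.2436), (0.276, 0.236)]
460.5 [(0.2, 0.2864), (0.22, 0.2802), (0.235, 0.2756), (0.25, 0.271), (0.276, 0.263)]
467.5 [(0.2, 0.311), (0.22, 0.3046), (0.235, 0.2998), (0.25, 0.2949), (0.276, 0.2865)]
```

```bash
cat >> h.py <<'E'
def go(x,y,z,yaw,ref=None):
    o=env.get_obs() if ref is None else ref
    R=rot(o['tool_rot']);s=R.T@(np.array([x,y,z])-o['tool_pos'])
    f=R@[1,0,0];cy=np.degrees(np.arctan2(f[1],f[0]))
    t=-np.radians((yaw-cy+180)%360-180)
    print('shift',np.round(s,4),'turn',round(t,4),'dist',round(np.linalg.norm(s),3),'t',o['time_s'])
def wrist(name):
    o=env.get_obs();c=imaging.get_calibration('wrist');im=imaging.read_camera('wrist')[:,:,::-1].copy()
    cv2.imwrite(f'pics/{name}.png',im);return o,c,im
E
python3 -c "
from h import *
go(.5284,.0182,.20,156)"
```

```text
shift [-0.5061 -0.4967  0.0415] turn 0.1601 dist 0.71 t 0.1
```

```bash
python3 -m crank '[{"x":-0.506,"y":-0.497,"z":0.0415,"turn":0.16},{"x":-0.506,"y":-0.497,"z":0.0415,"turn":0.16},{"x":-0.506,"y":-0.497,"z":0.0415,"turn":0.16},{"x":-0.506,"y":-0.497,"z":0.0415,"turn":0.16},{"x":-0.506,"y":-0.497,"z":0.0415,"turn":0.16},{"x":-0.506,"y":-0.497,"z":0.0415,"turn":0.16},{"x":-0.506,"y":-0.497,"z":0.0415,"turn":0.16},{"x":-0.506,"y":-0.497,"z":0.0415,"turn":0.16},{"x":-0.506,"y":-0.497,"z":0.0415,"turn":0.16},{"x":-0.506,"y":-0.497,"z":0.0415,"turn":0.16},{"x":-0.506,"y":-0.497,"z":0.0415,"turn":0.16},{"x":-0.506,"y":-0.497,"z":0.0415,"turn":0.16}]' 0.087
python3 - <<'E'
from h import *
o,c,im=wrist('w1')
hsv=cv2.cvtColor(im,cv2.COLOR_BGR2HSV)
P=proj('wrist',[.5284,.0182,.04],c);print(P,o['tool_pos'],o['tool_rot'])
E
```

```text
time_s: 1.6
tool_pos: [0.5292, 0.0138, 0.1998]
tool_rot: [-179.9, 0.0, 155.7]
force: [-0.4, 1.0, 0.6]
grip_width: 0.0872
grasp_force: 0.0
[324.33326122 188.09102927] [0.52917116 0.01379278 0.19975096] [-1.79907301e+02  4.59158005e-02  1.55666994e+02]
```

View pics/w1.png

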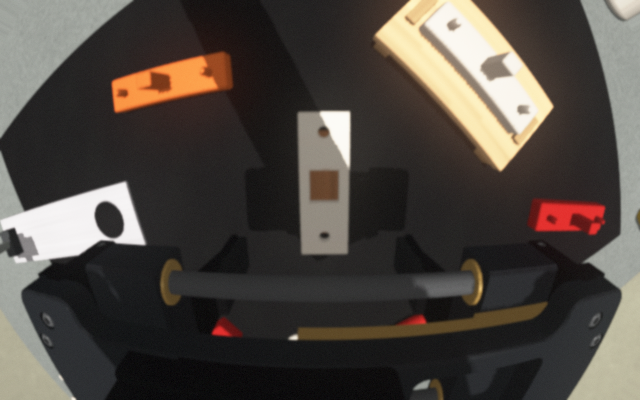

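Wrist view: the plate holes are at (324,132) and (324,236), its window is at (324,186), and the base pins are at (453,24) and (523,110).

```bash
python3 - <<'E'
from h import *
im=cv2.imread('pics/w1.png');hsv=cv2.cvtColor(im,cv2.COLOR_BGR2HSV)
c=cal('wrist');o=env.get_obs()
m=(hsv[...,2]>110);m[:100]=0;m[258:]=0;m[:,:290]=0;m[:,360:]=0
print('plate',rect('wrist',blob(m,(310,200)),.04,c))
for z,q in((.04,(324,132)),(.04,(324,236)),(.04,(324,186)),(.082,(453,20)),(.082,(523,107))):print(q,onz('wrist',q,z,c))
E
```

```text
plate [ 5.26900e-01  1.77000e-02  1.50900e-01  5.10000e-02 -2.38769e+01]
(324, 132) [0.4776091  0.03940362 0.04      ]
(324, 236) [ 0.5768155  -0.00536118  0.04      ]
(324, 186) [0.52705782 0.01706    0.04      ]
(453, 20) [0.42482737 0.18819577 0.082     ]
(523, 107) [0.52280224 0.22906845 0.082     ]
```

```bash
python3 -c "
from h import *
go(.5271,.0173,.036,156)"
```

```text
shift [0.005  0.0039 0.1636] turn -0.0071 dist 0.164 t 1.65
```

```bash
python3 -m crank '[{"z":0.04},{"z":0.08},{"z":0.08},{"z":0.08}]'
python3 -c "
from h import *
go(.5271,.0173,.036,156)"
```

```text
shift [0.005  0.0039 0.1636] turn -0.0071 dist 0.164 t 1.65invalid input
```

```bash
python3 -m crank '[{"x":0,"y":0,"z":0.04,"turn":0},{"x":0,"y":0,"z":0.08,"turn":0},{"x":0,"y":0,"z":0.08,"turn":0},{"x":0,"y":0,"z":0.08,"turn":0}]'
python3 -c "
from h import *
go(.5271,.0173,.036,156)"
```

```text
time_s: 2.15
tool_pos: [0.529, 0.0188, 0.1213]
tool_rot: [180.0, 0.1, 156.0]
force: [0.4, 0.0, -0.1]
grip_width: 0.0871
grasp_force: 0.0
shift [ 0.0012 -0.0022  0.0853] turn 0.0005 dist 0.085 t 2.15
```

```bash
python3 -m crank '[{"x":0.001,"y":-0.002,"z":0.04,"turn":0},{"x":0.001,"y":-0.002,"z":0.07,"turn":0},{"x":0.001,"y":-0.002,"z":0.084,"turn":0},{"x":0.001,"y":-0.002,"z":0.084,"turn":0},{"x":0.001,"y":-0.002,"z":0.084,"turn":0}]' && python3 -m crank '[{"x":0,"y":0,"z":0,"turn":0},{"x":0,"y":0,"z":0,"turn":0},{"x":0,"y":0,"z":0,"turn":0},{"x":0,"y":0,"z":0,"turn":0},{"x":0,"y":0,"z":0,"turn":0}]' 0.04 20
```

```text
time_s: 2.78
tool_pos: [0.528, 0.0172, 0.0377]
tool_rot: [179.9, 0.1, 156.0]
force: [0.9, -0.3, -0.1]
grip_width: 0.0868
grasp_force: 0.0
time_s: 3.4
tool_pos: [0.5267, 0.0171, 0.0361]
tool_rot: [180.0, 0.0, 156.0]
force: [-0.5, 0.9, 0.5]
grip_width: 0.05
grasp_force: 20.0
```

```bash
python3 -m crank '[{"x":0,"y":0,"z":-0.02,"turn":0},{"x":0,"y":0,"z":-0.06,"turn":0},{"x":0,"y":0,"z":-0.11,"turn":0},{"x":0,"y":0,"z":-0.145,"turn":0},{"x":0,"y":0,"z":-0.164,"turn":0},{"x":0,"y":0,"z":-0.164,"turn":0}]' && python3 -c "
from h import *
go(.558,.114,.2,203)"
```

```text
time_s: 4.15
tool_pos: [0.5274, 0.0171, 0.2012]
tool_rot: [179.9, 0.1, 156.0]
force: [0.4, -0.4, -1.9]
grip_width: 0.0501
grasp_force: 20.0
shift [0.0115 0.101  0.0014] turn -0.8202 dist 0.102 t 4.15
```

```bash
python3 -m crank '[{"x":0.002,"y":0.02,"z":0,"turn":-0.15},{"x":0.005,"y":0.045,"z":0,"turn":-0.32},{"x":0.008,"y":0.07,"z":0,"turn":-0.49},{"x":0.01,"y":0.09,"z":0,"turn":-0.66},{"x":0.0115,"y":0.101,"z":0,"turn":-0.82},{"x":0.0115,"y":0.101,"z":0,"turn":-0.82},{"x":0.0115,"y":0.101,"z":0,"turn":-0.82},{"x":0.0115,"y":0.101,"z":0,"turn":-0.82}]'
python3 - <<'E'
from h import *
o,c,im=wrist('w2');print(c,o['tool_pos'],o['tool_rot'])
import pickle;pickle.dump((c,o),open('w2.pkl','wb'))
E
```

```text
time_s: 5.15
tool_pos: [0.557, 0.113, 0.1998]
tool_rot: [-180.0, -0.0, -157.2]
force: [-0.3, 0.7, -1.4]
grip_width: 0.0496
grasp_force: 20.0
{'camera_matrix': array([[309.70691629,   0.        , 321.05086186],
       [  0.        , 309.70691629, 202.00342805],
       [  0.        ,   0.        ,   1.        ]]), 'position': array([0.48401653, 0.08279333, 0.34312421]), 'attitude': array([-1.67697889e+01,  3.91859389e-03,  1.12811422e+02])} [0.55698116 0.11296902 0.19976365] [-1.79992638e+02 -2.88008441e-02 -1.57167515e+02]
```

View pics/w2.png

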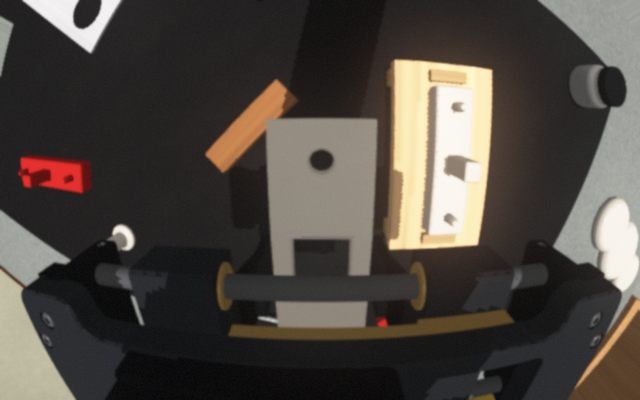

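The plate is held (hole at (321,160)). The base is on the right, with pins near (458,107) and (450,218) and the post at (465,168). I'll zoom in for pin positions.

```bash
python3 - <<'E'
import cv2,numpy as np
im=cv2.imread('pics/w2.png')
a=cv2.resize(im[80:250,425:485],None,fx=5,fy=5,interpolation=cv2.INTER_CUBIC)
W=np.zeros((595,700,3),np.uint8);W[:425,:300]=a[:425];W[:425,320:620]=a[425:]if 0 else a[425:850]
cv2.imwrite('pics/w2z.png',W)
E
```

```text
(no output)
```

View pics/w2z.png

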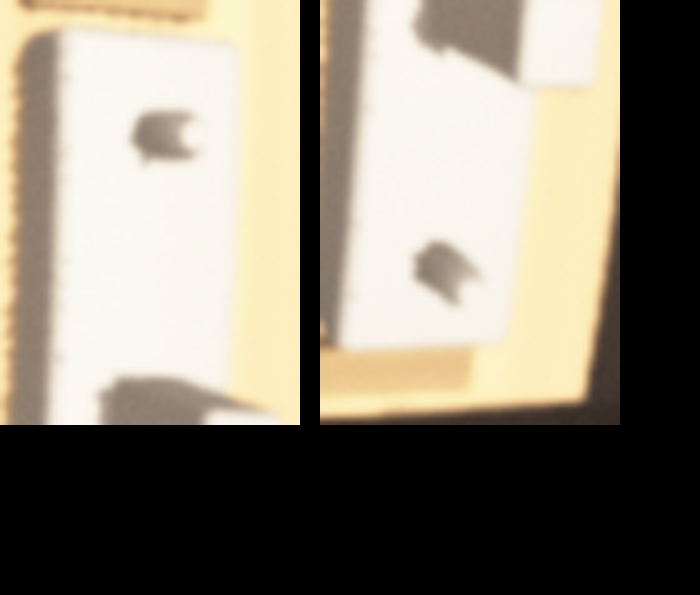

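```bash
python3 - <<'E'
from h import *
import pickle
c,o=pickle.load(open('w2.pkl','rb'))
px=lambda x,y:(425+x/5-.4,80+y/5-.4)
f=lambda q,z:onz('wrist',q,z,c)
C=np.array([f(px(*q),.064) for q in((60,30),(237,42),(23,774),(185,767))])
print('corners',C[:,:2],'centre',C.mean(0))
yaw=lambda v:np.degrees(np.arctan2(v[1],v[0]))
print('W',np.linalg.norm(C[0]-C[1]),np.linalg.norm(C[2]-C[3]),'L',np.linalg.norm(C[0]-C[2]),'yaw',yaw(C[2]-C[0]),yaw(C[3]-C[1]))
p=np.array([f(px(*q),.064) for q in((153,135),(115,692))]);print('pins',p,p.mean(0),np.linalg.norm(p[0]-p[1]),yaw(p[1]-p[0]))
# plate
im=cv2.imread('pics/w2.png');g=cv2.cvtColor(im,cv2.COLOR_BGR2GRAY)
zt=o['tool_pos'][2]+.004
m=(g<80);m[:135]=0;m[185:]=0;m[:,295:]&=True;m[:,:295]=0;m[:,350:]=0
cn=blob(m,(321,160));M=cv2.moments(cn);h=(M['m10']/M['m00'],M['m01']/M['m00']);H=f(h,zt)
R=rot(o['tool_rot']);print('hole',h,H,'tool',R.T@(H-o['tool_pos']),cv2.contourArea(cn),rect('wrist',cn,zt,c))
# plate side edges at rows
for r in(130,160,190,220):
    row=g[r].astype(int);i=[k for k in range(255,300)if row[k]>95][0];j=[k for k in range(400,350,-1)if row[k]>95 and k<384]
    print(r,i,j[0],[np.round(R.T@(f(q,zt)-o['tool_pos']),4)[:2] for q in((i-.5,r),(j[0]+.5,r))])
t=[k for k in range(100,150) if g[k,300]>95][0];print('end',t,R.T@(f((300,t-.5),zt)-o['tool_pos']))
E
```

```text
corners [[0.4165135  0.17028771]
 [0.40048434 0.20438299]
 [0.55061173 0.23032691]
 [0.53568296 0.26453652]] centre [0.47582313 0.21738353 0.064     ]
W 0.03767522228075742 0.03732513636884997 L 0.14692529341644728 yaw 24.119279916188283 23.985576480221575
pins [[0.42571853 0.19567019 0.064     ]
 [0.5273834  0.24037406 0.064     ]] [0.47655097 0.21802212 0.064     ] 0.11105935668183056 23.73595163095494
hole (321.0353982300885, 159.70993117010815) [0.50424385 0.0912829  0.20376365] tool [ 0.05702203  0.00047672 -0.0039714 ] 339.0 [ 5.04200e-01  9.12000e-02  1.00000e-02  8.80000e-03 -6.71896e+01]
130 255 376 [array([ 0.0711, -0.0297]), array([0.0709, 0.0255])]
160 267 375 [array([ 0.0571, -0.0245]), array([0.0571, 0.0255])]
190 268 374 [array([ 0.0429, -0.0247]), array([0.0428, 0.0256])]
220 270 372 [array([ 0.0279, -0.0244]), array([0.0279, 0.0253])]
end 118 [ 0.07625489 -0.00888014 -0.00396053]
```

```bash
python3 -c "
from h import *
go(.4778,.2180,.16,203.95)"
```

```text
shift [0.0323 0.1274 0.0399] turn -0.019 dist 0.137 t 5.2
```

```bash
python3 -m crank '[{"x":0.008,"y":0.03,"z":0,"turn":0},{"x":0.018,"y":0.07,"z":0,"turn":-0.01},{"x":0.026,"y":0.105,"z":0.01,"turn":-0.017},{"x":0.032,"y":0.127,"z":0.03,"turn":-0.017},{"x":0.032,"y":0.127,"z":0.04,"turn":-0.017},{"x":0.032,"y":0.127,"z":0.04,"turn":-0.017},{"x":0.032,"y":0.127,"z":0.04,"turn":-0.017},{"x":0.032,"y":0.127,"z":0.04,"turn":-0.017}]' && python3 -c "
from h import *
go(.4778,.2180,.093,203.95)"
```

```text
time_s: 6.2
tool_pos: [0.4791, 0.2177, 0.1608]
tool_rot: [180.0, 0.1, -156.1]
force: [-0.0, -0.1, -1.2]
grip_width: 0.0499
grasp_force: 20.0
shift [0.0012 0.0008 0.0678] turn -0.0017 dist 0.068 t 6.2
```

```bash
python3 -m crank '[{"x":0.001,"y":0.001,"z":0.02,"turn":-0.002},{"x":0.001,"y":0.001,"z":0.045,"turn":-0.002},{"x":0.001,"y":0.001,"z":0.06,"turn":-0.002},{"x":0.001,"y":0.001,"z":0.067,"turn":-0.002},{"x":0.001,"y":0.001,"z":0.067,"turn":-0.002},{"x":0.001,"y":0.001,"z":0.067,"turn":-0.002},{"x":0.001,"y":0.001,"z":0.067,"turn":-0.002}]'
python3 - <<'E'
from h import *
import pickle
o,c,im=wrist('w3');pickle.dump((c,o),open('w3.pkl','wb'));print(o['tool_pos'],o['tool_rot'])
cv2.imwrite('pics/w3z.png',cv2.resize(im[110:290,250:390],None,fx=4,fy=3.3,interpolation=cv2.INTER_CUBIC))
E
```

```text
time_s: 7.08
tool_pos: [0.4773, 0.2191, 0.0938]
tool_rot: [180.0, 0.1, -155.9]
force: [0.6, -0.8, -2.2]
grip_width: 0.05
grasp_force: 20.0
[0.47728684 0.21914229 0.09379874] [ 1.79983244e+02  7.88873532e-02 -1.55924885e+02]
```

View pics/w3z.png

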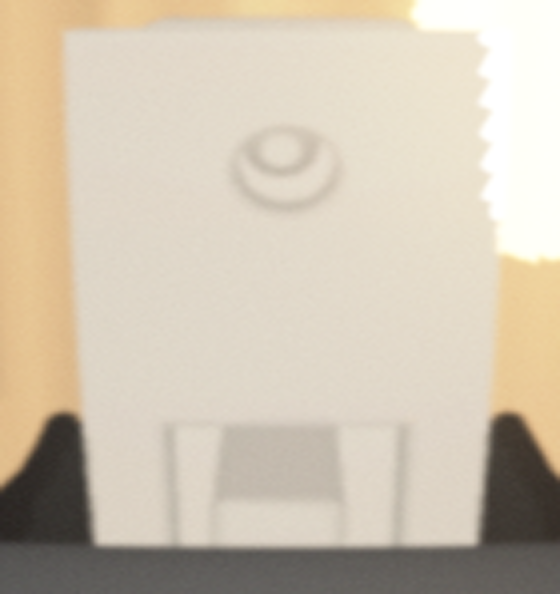

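The hole is centred at about (321.2,160.6) in the full picture, and the pin tip shows through it at about (320.8,154). The post stands inside the window.

```bash
python3 - <<'E'
from h import *
import pickle
c,o=pickle.load(open('w3.pkl','rb'));R=rot(o['tool_rot'])
T=lambda x,y,z:np.round((R.T@(onz('wrist',(250+(x+.5)/4-.5,110+(y+.5)/3.3-.5),z,c)-o['tool_pos']))*1000,2)
zt=o['tool_pos'][2]+.004
print('hole L/R',T(232,167,zt),T(338,167,zt),'T/B',T(285,125,zt),T(285,210,zt),'c',T(285,167.5,zt))
print('pin tip c',T(283,145,.082),'ends',T(258,145,.082),T(308,145,.082),'full pin at shoulder .077',T(247,150,.077),T(320,150,.077),T(283,175,.077))
print('post front top edge',T(213,500,.108),T(342,500,.108),'win',T(168,425,zt),T(406,425,zt))
E
```

```text
hole L/R [56.77 -5.65 -4.08] [56.76  6.39 -4.08] T/B [62.59  0.37 -4.09] [50.7   0.36 -4.07] c [56.69  0.37 -4.08]
pin tip c [57.64  0.11 11.72] ends [57.65 -3.04 11.72] [57.64  3.25 11.72] full pin at shoulder .077 [56.16 -4.59 16.72] [56.16  4.91 16.72] [52.14  0.09 16.73]
post front top edge [ 11.05  -8.09 -14.22] [ 11.06   7.03 -14.21] win [ 18.26 -14.02  -4.03] [18.24 15.21 -4.02]
```

```bash
python3 -m crank '[{"x":0.0007,"y":-0.0004,"z":0,"turn":0},{"x":0.0007,"y":-0.0004,"z":0.004,"turn":0},{"x":0.0007,"y":-0.0004,"z":0.008,"turn":0},{"x":0.0007,"y":-0.0004,"z":0.012,"turn":0},{"x":0.0007,"y":-0.0004,"z":0.014,"turn":0},{"x":0.0007,"y":-0.0004,"z":0.014,"turn":0},{"x":0.0007,"y":-0.0004,"z":0.014,"turn":0}]'
```

```text
time_s: 8.0
tool_pos: [0.4764, 0.2181, 0.0791]
tool_rot: [-180.0, 0.0, -155.9]
force: [-0.3, -0.2, -1.5]
grip_width: 0.0496
grasp_force: 20.0
```

```bash
python3 -m crank '[{"x":0,"y":0,"z":0.004,"turn":0},{"x":0,"y":0,"z":0.007,"turn":0},{"x":0,"y":0,"z":0.009,"turn":0},{"x":0,"y":0,"z":0.010,"turn":0},{"x":0,"y":0,"z":0.010,"turn":0},{"x":0,"y":0,"z":0.010,"turn":0}]'
```

```text
time_s: 8.75
tool_pos: [0.4764, 0.2182, 0.07]
tool_rot: [180.0, -0.0, -155.9]
force: [-2.3, -1.9, 6.4]
grip_width: 0.0496
grasp_force: 20.0
```

```bash
python3 -m crank '[{"x":0,"y":0,"z":0,"turn":0},{"x":0,"y":0,"z":0,"turn":0},{"x":0,"y":0,"z":0,"turn":0},{"x":0,"y":0,"z":0,"turn":0},{"x":0,"y":0,"z":-0.01,"turn":0},{"x":0,"y":0,"z":-0.04,"turn":0},{"x":0,"y":0,"z":-0.09,"turn":0},{"x":0,"y":0,"z":-0.13,"turn":0},{"x":0,"y":0,"z":-0.13,"turn":0},{"x":0,"y":0,"z":-0.13,"turn":0}]' 0.075 20
python3 - <<'E'
from h import *
import pickle
o,c,im=wrist('w4');pickle.dump((c,o),open('w4.pkl','wb'));print(o['tool_pos'],o['tool_rot'],o['force'])
cv2.imwrite('pics/w4z.png',cv2.resize(im[90:290,220:420],None,fx=3,fy=3,interpolation=cv2.INTER_CUBIC)[:600])
E
```

```text
time_s: 10.0
tool_pos: [0.4761, 0.2181, 0.199]
tool_rot: [180.0, -0.0, -155.9]
force: [-0.5, 0.5, -0.8]
grip_width: 0.075
grasp_force: 0.0
[0.47608001 0.21810156 0.199029  ] [ 1.79987514e+02 -1.50746797e-04 -1.55927541e+02] [-0.52482792  0.46446761 -0.78794105]
```

View pics/w4z.png

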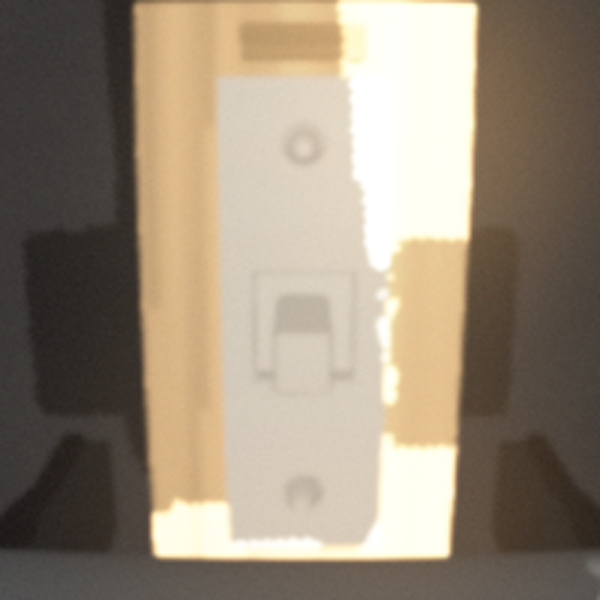

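The plate is flush: both pins stick up through the holes, and the post top is at crop (302,363).

```bash
python3 - <<'E'
from h import *
import pickle
c,o=pickle.load(open('w4.pkl','rb'));R=rot(o['tool_rot'])
w=lambda x,y,z:onz('wrist',(220+(x+.5)/3-.5,90+(y+.5)/3-.5),z,c)
T=lambda *a:np.round((R.T@(w(*a)-o['tool_pos']))*1000,2)
print(T(302.5,363,.108),w(302.5,363,.108),T(275,363,.108),T(330,363,.108),T(302,333,.108),T(302,393,.108))
p=[w(304,145,.08),w(303,492,.08)];d=p[0]-p[1];print('pins',p,(p[0]+p[1])/2,np.degrees(np.arctan2(d[1],d[0])))
go(.4755,.2177,.123,113.9)
E
```

```text
[1.050e+00 1.000e-02 9.103e+01] [0.47511038 0.21769615 0.108     ] [ 1.05 -7.31 91.03] [ 1.05  7.32 91.03] [ 9.37 -0.12 91.03] [-7.45 -0.14 91.03]
pins [array([0.4245327 , 0.19556109, 0.08      ]), array([0.52257865, 0.23897723, 0.08      ])] [0.47355568 0.21726916 0.08      ] -156.11555549048822
shift [ 0.0002 -0.0001  0.0753] turn 1.5739 dist 0.075 t 10.05
```

```bash
python3 -m crank '[{"x":0.001,"y":0,"z":0,"turn":0.17},{"x":0.001,"y":0,"z":0,"turn":0.35},{"x":0.001,"y":0,"z":0,"turn":0.53},{"x":0.001,"y":0,"z":0.01,"turn":0.71},{"x":0.001,"y":0,"z":0.02,"turn":0.89},{"x":0.001,"y":0,"z":0.03,"turn":1.07},{"x":0.001,"y":0,"z":0.04,"turn":1.25},{"x":0.001,"y":0,"z":0.05,"turn":1.42},{"x":0.001,"y":0,"z":0.06,"turn":1.571},{"x":0.001,"y":0,"z":0.07,"turn":1.571},{"x":0.001,"y":0,"z":0.07,"turn":1.571},{"x":0.001,"y":0,"z":0.07,"turn":1.571}]' 0.04 20
python3 -c "
from h import *
go(.4752,.2177,.099,113.9)"
```

```text
time_s: 11.55
tool_pos: [0.4754, 0.2178, 0.129]
tool_rot: [-180.0, 0.0, 114.1]
force: [0.2, -0.0, -0.5]
grip_width: 0.0401
grasp_force: 0.0
shift [ 0.     -0.0003  0.03  ] turn 0.0042 dist 0.03 t 11.55
```

```bash
python3 -m crank '[{"x":0,"y":0,"z":0.012,"turn":0.004},{"x":0,"y":0,"z":0.024,"turn":0.004},{"x":0,"y":0,"z":0.03,"turn":0.004},{"x":0,"y":0,"z":0.03,"turn":0.004},{"x":0,"y":0,"z":0.03,"turn":0.004}]' && python3 -m crank '[{"x":0,"y":0,"z":0,"turn":0},{"x":0,"y":0,"z":0,"turn":0},{"x":0,"y":0,"z":0,"turn":0},{"x":0,"y":0,"z":0,"turn":0}]' 0.005 15 && python3 -m crank '[{"x":0,"y":0,"z":-0.01,"turn":0},{"x":0,"y":0,"z":-0.025,"turn":0},{"x":0,"y":0,"z":-0.04,"turn":0},{"x":0,"y":0,"z":-0.04,"turn":0},{"x":0,"y":0,"z":-0.04,"turn":0}]'
```

```text
time_s: 12.18
tool_pos: [0.4757, 0.2179, 0.0993]
tool_rot: [180.0, -0.0, 113.8]
force: [0.4, -0.3, 0.1]
grip_width: 0.04
grasp_force: 0.0
time_s: 12.68
tool_pos: [0.4755, 0.2179, 0.0992]
tool_rot: [180.0, -0.0, 113.8]
force: [-0.0, -0.4, 1.5]
grip_width: 0.018
grasp_force: 15.0
time_s: 13.3
tool_pos: [0.4752, 0.2178, 0.139]
tool_rot: [-180.0, -0.0, 113.8]
force: [0.0, -0.4, -4.4]
grip_width: 0.0177
grasp_force: 15.0
```

```bash
python3 -m crank '[{"x":0.02,"y":0,"z":0,"turn":0},{"x":0.05,"y":0,"z":0,"turn":0},{"x":0.08,"y":0,"z":0,"turn":0},{"x":0.095,"y":0,"z":0,"turn":0},{"x":0.095,"y":0,"z":0.01,"turn":0},{"x":0.095,"y":0,"z":0.03,"turn":0},{"x":0.095,"y":0,"z":0.045,"turn":0},{"x":0.095,"y":0,"z":0.045,"turn":0},{"x":0.095,"y":0,"z":0.045,"turn":0}]' && python3 -m crank '[{"x":-0.008,"y":0,"z":0,"turn":0},{"x":-0.014,"y":0,"z":0,"turn":0},{"x":-0.018,"y":0,"z":0,"turn":0},{"x":-0.018,"y":0,"z":0,"turn":0},{"x":-0.018,"y":0,"z":0,"turn":0}]'
```

```text
time_s: 14.42
tool_pos: [0.4376, 0.3045, 0.0944]
tool_rot: [180.0, 0.0, 113.8]
force: [0.1, 0.2, -3.1]
grip_width: 0.0182
grasp_force: 15.0
time_s: 15.05
tool_pos: [0.4442, 0.2885, 0.0941]
tool_rot: [180.0, -0.0, 113.8]
force: [0.1, -0.4, -4.9]
grip_width: 0.0181
grasp_force: 15.0
```

```bash
python3 -m crank '[{"x":-0.002,"y":0,"z":0,"turn":0},{"x":-0.004,"y":0,"z":0,"turn":0},{"x":-0.006,"y":0,"z":0,"turn":0},{"x":-0.006,"y":0,"z":0,"turn":0}]'; python3 -c "
from h import *
o=env.get_obs();R=rot(o['tool_rot']);print(R.T@(o['tool_pos']-[.4755,.2179,0]),R.T@o['force'])"
```

```text
time_s: 15.55
tool_pos: [0.4466, 0.2837, 0.0945]
tool_rot: [180.0, -0.1, 113.9]
force: [-1.6, 3.8, -2.3]
grip_width: 0.0183
grasp_force: 15.0
[ 0.0719651   0.00022193 -0.09439267] [4.13417275 0.07044624 2.31086376]
```

```bash
python3 -m crank '[{"x":-0.003,"y":0,"z":0,"turn":0},{"x":-0.006,"y":0,"z":0,"turn":0},{"x":-0.009,"y":0,"z":0,"turn":0},{"x":-0.012,"y":0,"z":0,"turn":0},{"x":-0.015,"y":0,"z":0,"turn":0},{"x":-0.018,"y":0,"z":0,"turn":0},{"x":-0.019,"y":0,"z":0,"turn":0},{"x":-0.019,"y":0,"z":0,"turn":0}]'; python3 -c "
from h import *
o=env.get_obs();R=rot(o['tool_rot']);print(R.T@(o['tool_pos']-[.4755,.2179,0]),R.T@o['force'])"
```

```text
time_s: 16.55
tool_pos: [0.4548, 0.2652, 0.0942]
tool_rot: [180.0, 0.0, 113.8]
force: [-1.3, 2.9, 0.8]
grip_width: 0.0177
grasp_force: 15.0
[ 0.05162838  0.00024568 -0.09421349] [ 3.17182122  0.0166877  -0.79648113]
```

```bash
python3 -m crank '[{"x":0,"y":0,"z":0,"turn":0},{"x":0,"y":0,"z":0,"turn":0},{"x":0.01,"y":0,"z":0,"turn":0},{"x":0.03,"y":0,"z":0,"turn":0},{"x":0.04,"y":0,"z":-0.02,"turn":0},{"x":0.04,"y":0,"z":-0.06,"turn":0},{"x":0.04,"y":0,"z":-0.11,"turn":0},{"x":0.04,"y":0,"z":-0.15,"turn":0},{"x":0.04,"y":0,"z":-0.15,"turn":0}]' 0.005 45
python3 - <<'E'
from h import *
import pickle
o,c,im=wrist('w5');pickle.dump((c,o),open('w5.pkl','wb'));print(o['tool_pos'],o['tool_rot'],o['force'])
a=np.radians(-104.5);d=np.array([np.cos(a),np.sin(a)]);t=np.array([.4537,-.2748])+.0105*d;go(t[0],t[1],.214+.028,75.5)
W=np.vstack([im[60:360]]);cv2.imwrite('pics/w5z.png',cv2.resize(im[60:360,200:440],None,fx=2,fy=2))
E
```

```text
time_s: 17.68
tool_pos: [0.4395, 0.3021, 0.2463]
tool_rot: [179.8, -0.0, 113.8]
force: [-0.4, -0.0, -4.8]
grip_width: 0.0178
grasp_force: 45.0
[0.43949774 0.30211849 0.24630815] [ 1.79761692e+02 -1.01916993e-02  1.13810822e+02] [-0.40874352 -0.02515035 -4.81334828]
shift [-0.5416 -0.2251  0.0023] turn 0.6688 dist 0.587 t 17.725
```

View pics/w5z.png

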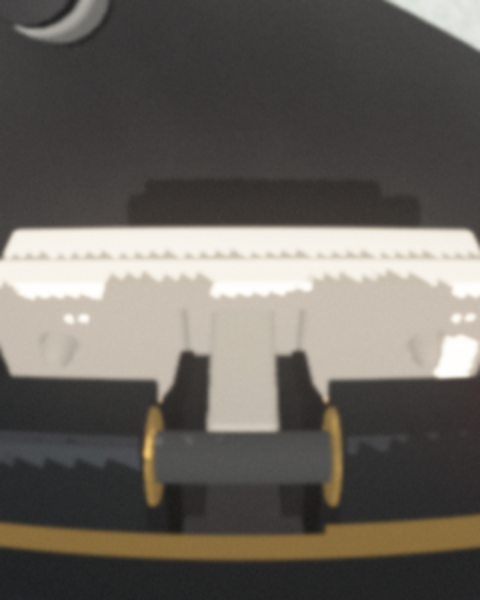

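The module is gripped and leaning the right way: its +x side edge is up. Edges are at full-picture rows of about 174 and 189.

```bash
python3 - <<'E'
from h import *
import pickle
c,o=pickle.load(open('w5.pkl','rb'));R=rot(o['tool_rot'])
for dz in(.002,.006):
  for th in(15,20,25,30,35):
    t=np.radians(th);out=[]
    for n,s in((.025,.021),(.025,.031),(.020,.055),(-.008,-.013),(.008,-.013)):
        p=np.array([n*np.cos(t)+s*np.sin(t),0,dz+s*np.cos(t)-n*np.sin(t)]);out.append(round(proj('wrist',R@p+o['tool_pos'],c)[1],1))
    print(dz,th,'platetop edge,plate under edge,bar bottom edge,post',out)
im=cv2.imread('pics/w5.png');g=cv2.cvtColor(im,cv2.COLOR_BGR2GRAY);print(g[160:225,[280,300,340,360]].mean(1).astype(int).tolist())
E
```

```text
0.002 15 platetop edge,plate under edge,bar bottom edge,post [np.float64(206.2), np.float64(196.7), np.float64(184.2), np.float64(295.2), np.float64(273.7)]
0.002 20 platetop edge,plate under edge,bar bottom edge,post [np.float64(205.8), np.float64(194.8), np.float64(179.1), np.float64(295.5), np.float64(276.3)]
0.002 25 platetop edge,plate under edge,bar bottom edge,post [np.float64(205.8), np.float64(193.4), np.float64(174.4), np.float64(295.6), np.float64(278.8)]
0.002 30 platetop edge,plate under edge,bar bottom edge,post [np.float64(206.2), np.float64(192.4), np.float64(170.0), np.float64(295.4), np.float64(281.2)]
0.002 35 platetop edge,plate under edge,bar bottom edge,post [np.float64(207.2), np.float64(192.0), np.float64(166.1), np.float64(295.1), np.float64(283.5)]
0.006 15 platetop edge,plate under edge,bar bottom edge,post [np.float64(204.0), np.float64(194.8), np.float64(182.8), np.float64(291.0), np.float64(269.7)]
0.006 20 platetop edge,plate under edge,bar bottom edge,post [np.float64(203.5), np.float64(192.9), np.float64(177.8), np.float64(291.3), np.float64(272.2)]
0.006 25 platetop edge,plate under edge,bar bottom edge,post [np.float64(203.5), np.float64(191.5), np.float64(173.1), np.float64(291.5), np.float64(274.7)]
0.006 30 platetop edge,plate under edge,bar bottom edge,post [np.float64(203.9), np.float64(190.5), np.float64(168.8), np.float64(291.4), np.float64(277.1)]
0.006 35 platetop edge,plate under edge,bar bottom edge,post [np.float64(204.9), np.float64(190.1), np.float64(165.0), np.float64(291.0), np.float64(279.3)]
[53, 55, 55, 55, 55, 55, 57, 56, 58, 57, 59, 63, 90, 149, 208, 234, 240, 241, 241, 242, 242, 243, 243, 243, 242, 236, 227, 215, 207, 221, 234, 241, 243, 243, 243, 241, 238, 232, 227, 222, 215, 209, 209, 209, 209, 208, 207, 203, 197, 194, 194, 193, 194, 194, 194, 194, 195, 195, 194, 194, 193, 193, 193, 193, 193]
```

```bash
python3 -m crank '[{"x":-0.01,"y":-0.002,"z":0,"turn":0.01},{"x":-0.03,"y":-0.006,"z":0,"turn":0.03},{"x":-0.06,"y":-0.012,"z":0,"turn":0.06},{"x":-0.095,"y":-0.02,"z":0,"turn":0.1},{"x":-0.13,"y":-0.028,"z":0,"turn":0.14},{"x":-0.165,"y":-0.037,"z":0,"turn":0.18},{"x":-0.2,"y":-0.046,"z":0,"turn":0.22},{"x":-0.235,"y":-0.054,"z":0,"turn":0.26},{"x":-0.265,"y":-0.061,"z":0,"turn":0.3},{"x":-0.285,"y":-0.066,"z":0,"turn":0.33},{"x":-0.291,"y":-0.067,"z":0,"turn":0.34},{"x":-0.291,"y":-0.067,"z":0,"turn":0.34}]'
python3 -c "
from h import *
a=np.radians(-104.5);d=np.array([np.cos(a),np.sin(a)]);t=np.array([.4537,-.2748])+.0105*d;go(t[0],t[1],.242,75.5)"
```

```text
time_s: 19.23
tool_pos: [0.4946, 0.0094, 0.244]
tool_rot: [-180.0, -0.0, 94.4]
force: [0.8, 1.1, -4.6]
grip_width: 0.0177
grasp_force: 45.0
shift [-0.2902 -0.0659  0.0018] turn 0.3297 dist 0.298 t 19.225
```

```bash
python3 -m crank '[{"x":-0.01,"y":-0.002,"z":0,"turn":0.01},{"x":-0.03,"y":-0.006,"z":0,"turn":0.03},{"x":-0.06,"y":-0.012,"z":0,"turn":0.06},{"x":-0.095,"y":-0.02,"z":0,"turn":0.1},{"x":-0.13,"y":-0.028,"z":0,"turn":0.14},{"x":-0.165,"y":-0.037,"z":0,"turn":0.18},{"x":-0.2,"y":-0.046,"z":0,"turn":0.22},{"x":-0.235,"y":-0.054,"z":0,"turn":0.26},{"x":-0.265,"y":-0.061,"z":0,"turn":0.3},{"x":-0.284,"y":-0.065,"z":0.001,"turn":0.325},{"x":-0.29,"y":-0.066,"z":0.001,"turn":0.33},{"x":-0.29,"y":-0.066,"z":0.001,"turn":0.33}]'
python3 -m crank '[{"x":0,"y":0,"z":0,"turn":0},{"x":0,"y":0,"z":0,"turn":0},{"x":0,"y":0,"z":0,"turn":0}]'
python3 - <<'E'
from h import *
s=imaging.read_camera('side')[:,:,::-1].copy();o,c,im=wrist('w6');cv2.imwrite('pics/s6.png',s)
a=np.radians(-104.5);d=np.array([np.cos(a),np.sin(a)]);t=np.array([.4537,-.2748])+.0105*d;go(t[0],t[1],.242,75.5)
W=np.zeros((420,720,3),np.uint8);W[:420,:450]=cv2.resize(s[200:340,240:390],None,fx=3,fy=3);W[:200,455:715]=cv2.resize(im,(260,200))
cv2.imwrite('pics/f6.png',W)
E
```

```text
time_s: 20.72
tool_pos: [0.4507, -0.2852, 0.2429]
tool_rot: [-180.0, -0.0, 75.4]
force: [0.0, -0.1, -4.2]
grip_width: 0.0175
grasp_force: 45.0
time_s: 21.1
tool_pos: [0.451, -0.2849, 0.2431]
tool_rot: [180.0, -0.0, 75.5]
force: [-0.3, -0.2, -3.8]
grip_width: 0.0174
grasp_force: 45.0
shift [0.0002 0.0001 0.0011] turn -0.0003 dist 0.001 t 21.2
```

View pics/f6.png

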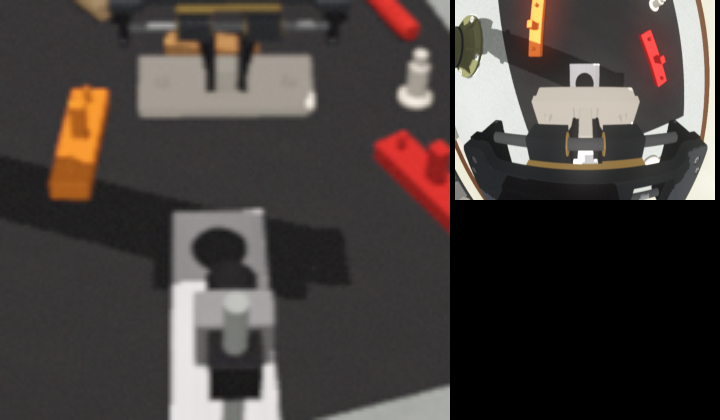

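The module is held level over the disc with the plate face tipped towards the lens. One last tilt check in the wrist picture, then I'll hand in.

```bash
python3 - <<'E'
from h import *
g=cv2.cvtColor(cv2.imread('pics/w6.png'),cv2.COLOR_BGR2GRAY)[:,[280,300,340,360]].mean(1).astype(int);print(g[160:200].tolist())
g5=cv2.cvtColor(cv2.imread('pics/w5.png'),cv2.COLOR_BGR2GRAY);g6=cv2.cvtColor(cv2.imread('pics/w6.png'),cv2.COLOR_BGR2GRAY)
print([int(np.argmax(g6[100:220,x]>150)+100) for x in(215,225,415,425)],[int(np.argmax(g5[100:220,x]>150)+100) for x in(215,225,415,425)])
E
```

```text
[80, 77, 73, 70, 68, 65, 63, 64, 65, 66, 68, 75, 93, 132, 166, 188, 195, 196, 196, 197, 197, 197, 197, 198, 198, 198, 198, 198, 198, 198, 198, 197, 198, 199, 198, 198, 198, 198, 198, 197]
[175, 175, 175, 175] [174, 174, 174, 175]
```

The tilt hasn't changed: the bar's lower edge is still at row 173, about 25°.

```bash
python3 -c "
from cell import env
print(env.sign_off())"
```

```text
the job is handed in; nothing more can be done
None
```

The job is handed in: the plate lies flush on the base, and the closed module is held by its post above the disc, tipped about 25° towards the lens at about 0.214 m (lens height estimated from the images, perhaps ±10 mm), though sign-off returned no verdict.

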